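# Clear the bushing press onto the draining stand

### The arm

A 6-joint arm with a two-finger parallel gripper is mounted at the origin on the work surface. World frame = base frame: x ahead of the robot, y to its left, z up, the work surface at z = 0. Lengths are in m, angles in rad, forces in N, time in s.
With the tool pointing down it reaches from about 0.35 to 0.8 m from the base axis. Payload 7.3 kg.
Tool frame: the origin (TCP) lies midway between the tips of the shut fingers; the grasp point (between the pads) lies 19 mm behind it; z points along the fingers, y is the line along which they close (so a half turn about z gives the same grasp; the last joint's range is limited). The gripper opens to 85 mm and grips with 20 to 120 N. Pads are 22 mm wide; open, the fingers measure 114 mm over their backs; the gripper's body (76 mm by 85 mm) begins 54 mm behind the grasp point. The pads swing forward as they close: fully open they stand 13 mm farther back than shut.
Start: joints at [-0.146, 0.342, 1.524, -0, 1.275, -0.146], TCP at [0.525, 0, 0.231] pointing down, gripper open.
Joint ranges: [-2.53, 2.53], [-0.77, 2.02], [0.04, 2.7], [-1, 4.14], [0.28, 2.66], [-3.11, 3.11]. Speed limits (rad/s): [2.57, 2.57, 3.14, 3.14, 3.14, 3.14].

### API

Orientations are given as a unit quaternion [w, x, y, z].
In Python, from workcell import manip gives the robot as it stands. The module is installed in compiled form; this text tells all that it offers.
- The arm moves only by the tool step_arm, never from a script. Its argument "motion" is a list of rows, each a list of 7 numbers: the finger opening in m, from 0 to 0.0854, then the shift along the tool's x, y, z in m, then the turn, a rotation vector about the tool's x, y, z in rad. A call has 1 to 20 rows; each row is the pose to reach, as a shift and turn from the pose commanded when the call began, along the tool's axes at that moment; what a row does not reach only later rows make up. A row lasts 1/8 s, in which the tool goes at most 62.5 mm and 10.7 degrees, less where a joint would pass 70% of its speed; a pose out of reach is approached as far as the arm can. A call with a gripper value outside its range is refused whole. The fingers move at their own pace and stop on an object; "force" is the grip in N (left out, the last holds). Time passes only in rows, so rows that repeat a pose let the fingers close. It gives the time, the measured TCP pose, the force, the opening and the grip force at its end, in the units of the state.
- manip.read_state(): the state, without advancing time (a new reading comes with each control period).
- manip.capture(name): name is "scene" or "side" or "wrist"; returns (picture, depth): 400x640x3 uint8, blue, green, red; 400x640 float32, m along the optical axis (not along the pixel's ray), 0 where there is no reading.
- manip.calibration(name): a dict with "vfov" (degrees; the focal length in pixels is half the picture's height over the tangent of half this angle, whatever the lens; pixels are square), "cx", "cy" (the principal point, pixels), "eye" and "orientation" of the camera in the world. Camera axes: x right, y down, z forward; pixel columns grow to the right and rows downward; lengths in m; the calibration is good to about 2 mm. The wrist camera is an equidistant fisheye: a pixel r from the principal point sees the ray r / f radians off the axis. A picture is of the moment at which its call begins: read the wrist's pose just before it. calibration takes no time and is no camera call; for the wrist camera it gives the pose at the moment of the call.
- manip.hand_in(): hands the job in; it is judged then, once.
Trained networks look in the newest picture that a camera, given by its name, has taken for a name from the list of things; names that differ only in an ending like _2 or _b are one class to them, and where a whole thing is asked for, a point or a joint stands for the part that bears it (a point fixed in the world has none). Each returns a list of dicts, best first, with "score" (0 to 1); they miss things now and then, are a little off and sometimes report something else, mostly with a low value. They report only what shows in the picture. A call takes as long as a camera call. They do not tell look-alikes from the thing itself.
- manip.outline_of(thing, camera): "pixels" (400x640 bool, what is visible of it) and "centre" ([column, row] in pixels, amid what is visible of it).
The state is a dict: "time": time; "joints": joint angles; "dq": joint speeds; "effort": joint torques, N m; "tool_pos": TCP position; "tcp_rot": TCP orientation; "contact_force": force on the tool from outside, world axes, zero at the start; "ft_torque": the same for the moment, N m; "opening": opening from 0.0 (shut) to 1.0 (fully open); "grip_force": force on a finger pad.
Only numpy, scipy, OpenCV 4.12 (cv2) and the standard library are available. Lean on these libraries where they do the work, as an engineer would, in place of code of your own. Each camera call takes 0.05 s, during which the arm holds its last target. There are 200 camera calls.

### The job

First lift the canister by its handle off the draining stand and set it down upright, wholly on the round cork mat, keeping it level on the way. Then pull the press lever fully down to its stop, so that the ejector pushes out the last brass block, and ease it slowly, under control, all the way back up (never let it snap back). Collect every brass block from the catch tray, the ejected one included, and lay them all on the floor of the draining stand, inside its rim and none on top of another; leave the other things on the bench alone.

Things in the scene. Friction and masses are not known exactly. Their poses are not given: they have to be found in the camera images.
- canister: white round canister with a steel lid, 94 mm diameter, 71 mm high, and a fixed black arched handle over it: straight bar 12 mm thick, 52 mm long along its y axis, bar axis 127 mm above the underside, 50 mm clear under it. About 0.45 kg. Origin: centre of the underside, z up. Starts in the draining stand
- canister_handle (a point): middle of the canister's handle bar; axes as the canister's (bar along y)
- stand: draining stand: four rubber feet and an aluminium floor 200 x 180 mm (x, y) with a blue rim 5 mm thick. Origin on the table under its centre; the floor's top is 45 mm above the origin, the rim's top 55 mm; inside 190 x 170 mm. Fixed
- mat: round cork mat, 156 mm diameter, 4 mm thick, fixed to the table. Origin: centre of its underside
- press: green lever press, fixed, 252 mm high, lever on its -x side, catch tray on its +y side. Origin: on the table below the ram. Bed under the ram and tray floor are one level, 12 mm up. Column: x 50 to 125, y -45 to 45 mm; head over the bed: x -50 to 55, y -40 to 40, z 63 to 202 mm. As the lever goes down an ejector pushes the block on the bed along +y into the tray, its centre to about y = 100 mm
- tray_center (a point): centre of the catch tray's floor, 180 mm along +y from the press's origin and 12 mm up; axes as the press's. Inside 248 x 228 mm (x, y), lip 10 mm above the floor, a 54 mm gap in the lip towards the press
- lever (a joint): angle of the press lever in rad: 0 up at rest, 1.0 fully down at its stop; a spring returns it (2.5 to 6 N at the handle)
- lever_pivot (a point): point on the lever's hinge axis (fixed to the press, axis along the press's y), 200 mm above the press's origin; axes as the press's
- lever_grip (a point): middle of the lever's red crossbar handle (round, 20 mm thick, 80 mm long along the press's y); 170 mm from the pivot, up at 0.43 rad above horizontal on the -x side when the lever is at 0, going down as the lever value grows
- block_last: brass bearing block 26 x 44 x 26 mm (x, y, z) with a bushing in its top, 0.16 kg. Origin: centre of its underside. Starts on the press bed under the ram
- block0: brass bearing block 26 x 44 x 26 mm (x, y, z) with a bushing in its top, 0.16 kg. Origin: centre of its underside. Starts in the catch tray; may be absent
- block1: brass bearing block 26 x 44 x 26 mm (x, y, z) with a bushing in its top, 0.16 kg. Origin: centre of its underside. Starts in the catch tray; may be absent
- block2: brass bearing block 26 x 44 x 26 mm (x, y, z) with a bushing in its top, 0.16 kg. Origin: centre of its underside. Starts in the catch tray; may be absent
- block3: brass bearing block 26 x 44 x 26 mm (x, y, z) with a bushing in its top, 0.16 kg. Origin: centre of its underside. Starts in the catch tray; may be absent
- block4: brass bearing block 26 x 44 x 26 mm (x, y, z) with a bushing in its top, 0.16 kg. Origin: centre of its underside. Starts in the catch tray; may be absent
- loupe: black eye loupe, 42 mm diameter, 26 mm high. Bystander, to be left alone
- jar: small amber jar, 48 mm diameter, 55 mm high. Bystander, to be left alone
- screwdriver: green-handled screwdriver lying on the bench. Bystander, to be left alone
- brush: brush lying on the bench. Bystander, to be left alone
- oil: white oil bottle with a red cap, 40 mm diameter, 100 mm high. Bystander, to be left alone
- barrel: brass mainspring barrel (disc), 56 mm diameter, 22 mm high. Bystander, to be left alone
Things that resemble listed ones, but are neither listed nor needed, are in the scene too. What is shaped like the block1 but green or white is not meant.

How it is judged:
On the way, in this order (a step that is already met when the one before it is completed fails the run):
1. the canister stands upright on the cork mat, let go (horizontal distance between canister and mat below 0.033 m and z of canister in the frame of mat below 0.009 m and angle between canister's own z axis and vertical below 0.08 rad and linear speed of canister below 0.02 m/s and contact force between the fingers and canister below 0.2 N), for 0.3 s.
2. the lever is pulled fully down (above 0.93) and the last block is pushed out of the press (value of joint lever above 0.93 rad and y of block_last in the frame of press above 0.07 m), for 0.1 s.
3. the lever is back up (below 0.05) (value of joint lever below 0.05 rad), for 0.2 s.
At the end, for the whole second after the job is handed in: Canister upright (within 0.08 rad) and wholly on the mat (centre within 33 mm of the mat's), lever back up (below 0.05), every brass block present at rest on the stand's floor inside the rim (centre within 87 mm in x and 77 mm in y of the stand's centre, not stacked) (horizontal distance between canister and mat below 0.033 m and z of canister in the frame of mat below 0.009 m and angle between canister's own z axis and vertical below 0.08 rad and linear speed of each of canister, block_last, block0, block1, block2, block3, block4 below 0.02 m/s and value of joint lever below 0.05 rad and x of block_last in the frame of stand between -0.087 and 0.087 m and y of block_last in the frame of stand between -0.077 and 0.077 m and z of block_last in the frame of stand between 0.04 and 0.0685 m and x of block0 in the frame of stand between -0.087 and 0.087 m and y of block0 in the frame of stand between -0.077 and 0.077 m and z of block0 in the frame of stand between 0.04 and 0.0685 m and x of block1 in the frame of stand between -0.087 and 0.087 m and y of block1 in the frame of stand between -0.077 and 0.077 m and z of block1 in the frame of stand between 0.04 and 0.0685 m and x of block2 in the frame of stand between -0.087 and 0.087 m and y of block2 in the frame of stand between -0.077 and 0.077 m and z of block2 in the frame of stand between 0.04 and 0.0685 m and x of block3 in the frame of stand between -0.087 and 0.087 m and y of block3 in the frame of stand between -0.077 and 0.077 m and z of block3 in the frame of stand between 0.04 and 0.0685 m and x of block4 in the frame of stand between -0.087 and 0.087 m and y of block4 in the frame of stand between -0.077 and 0.077 m and z of block4 in the frame of stand between 0.04 and 0.0685 m); the robot touches nothing.
It fails at once if the lever snaps back (returns faster than 1.2 rad/s) (velocity of joint lever below -1.2 rad/s).
It fails at once if the canister is tipped (more than 0.45 rad) (angle between canister's own z axis and vertical above 0.45 rad).
It fails at once if another thing on the bench is disturbed (moved more than 30 mm) (distance of any of loupe, jar, screwdriver, brush, oil, barrel from where it was at the start of the episode above 0.03 m).
Of block0, block1, block2, block3, block4 only 3 to 5 are there at a start; the rules pass over those that are not, and their reading is None.
At some moment in a run one of block0, block1, block2, block3, block4 may be knocked a few centimetres aside while the robot is not near it.
It also fails if it takes over 210 s, if anything falls off the work surface, if the arm or the gripper's body presses on something with over 40 N, if the wrist force passes 120 N, or if a joint passes its speed limit or range.

## Working session

There is one attempt and no reset: what is moved stays moved. The work goes in short steps, Python scripts to look and compute and a tool call to move; the robot and the scene stay as the last step left them, time stands still between calls to the robot, and variables do not carry over. Pictures are saved under pics/ and viewed, at most 14 in all, crops included, and the job is handed in when it is done.

Besides the shell and the picture viewer there is one more tool, called after "Call:" in YAML: its name, and indented under it one key for each argument. step_arm: Moves the arm, as the interface text tells. Its arguments: {"type":"object","properties":{"motion":{"type":"array","items":{"type":"array","items":{"type":"number"}}},"force":{"type":"number"}},"required":["motion"]}

```bash
mkdir -p pics; cat > h.py <<'E'
import numpy as np, cv2
from scipy.spatial.transform import Rotation as R
from workcell import manip
def rot(q): return R.from_quat([q[1],q[2],q[3],q[0]])
def cal(n):
    c=manip.calibration(n); c['f']=200/np.tan(np.radians(c['vfov'])/2); return c
def rays(c,uv,n):
    uv=np.atleast_2d(uv).astype(float); d=(uv-[c['cx'],c['cy']])/c['f']
    if n=='wrist':
        r=np.linalg.norm(d,axis=1)+1e-9
        v=np.c_[d*(np.sin(r)/r)[:,None],np.cos(r)]
    else: v=np.c_[d,np.ones(len(d))]
    return v
def pts(c,n,mask,depth):
    r,cc=np.nonzero(mask&(depth>0)); v=rays(c,np.c_[cc,r],n)
    if n=='wrist':
        v=v[:, :]; k=v[:,2]>0.1; v=v[k]; r=r[k]; cc=cc[k]
    p=v/v[:,2:]*depth[r,cc][:,None]
    return rot(c['orientation']).apply(p)+c['eye']
E
cat > a.py <<'E'
from h import *
s=manip.read_state(); print(s['tool_pos'],s['tcp_rot'],s['time'])
for n in ['scene','side','wrist']:
    c=cal(n); print(n,{k:np.round(v,3) for k,v in c.items()})
    im,d=manip.capture(n); cv2.imwrite(f'pics/{n}0.png',im); np.save(f'{n}_d.npy',d)
    for t in ['canister','stand','mat','press','lever','block0','block_last']:
        for o in manip.outline_of(t,n)[:8]:
            if o['score']<.3: continue
            p=pts(c,n,o['pixels'],d)
            if len(p)<5: print(t,'nopts');continue
            print(t,round(o['score'],2),np.round(o['centre']),len(p),'med',np.round(np.median(p,0),3),'lo',np.round(np.percentile(p,2,0),3),'hi',np.round(np.percentile(p,98,0),3))
E
python3 a.py
```

```text
[5.24618340e-01 8.82403785e-05 2.30639699e-01] [-6.00581951e-04  7.07095363e-01  7.07117810e-01 -4.37106137e-04] 0.0
scene {'vfov': np.float64(42.736), 'cx': np.float64(327.003), 'cy': np.float64(192.723), 'eye': array([ 1.096, -0.631,  1.342]), 'orientation': array([-0.281,  0.898,  0.324, -0.094]), 'f': np.float64(511.176)}
canister 0.67 [348. 183.] 1019 med [0.598 0.099 0.111] lo [0.544 0.069 0.047] hi [0.633 0.161 0.177]
stand 0.56 [334. 186.] 2187 med [0.565 0.132 0.044] lo [ 0.461  0.048 -0.001] hi [0.659 0.231 0.059]
mat 0.58 [382. 150.] 1236 med [0.556 0.343 0.002] lo [ 0.488  0.276 -0.004] hi [0.623 0.411 0.009]
mat 0.38 [421. 200.] 256 med [0.768 0.243 0.02 ] lo [ 0.742  0.221 -0.001] hi [0.791 0.273 0.026]
press 0.79 [249. 287.] 15136 med [ 0.604 -0.353  0.014] lo [ 0.416 -0.499  0.   ] hi [ 0.709 -0.052  0.276]
lever 0.8 [182. 228.] 598 med [ 0.422 -0.354  0.264] lo [ 0.276 -0.392 -0.001] hi [ 0.53  -0.281  0.281]
block0 0.74 [274. 222.] 160 med [ 0.485 -0.111  0.034] lo [ 0.469 -0.131  0.012] hi [ 0.497 -0.088  0.041]
block0 0.69 [320. 324.] 203 med [ 0.79  -0.261  0.024
[... 2569 characters left out ...]
d [ 0.558 -0.127  0.014] lo [ 0.44  -0.27   0.009] hi [ 0.686 -0.041  0.023]
press 0.66 [189.  50.] 1688 med [0.379 0.144 0.055] lo [0.352 0.125 0.006] hi [0.394 0.167 0.057]
block0 0.96 [490.  88.] 745 med [0.73  0.11  0.026] lo [0.715 0.095 0.004] hi [0.757 0.124 0.029]
block0 0.84 [412. 239.] 667 med [ 0.64  -0.079  0.039] lo [ 0.625 -0.1    0.016] hi [ 0.66  -0.065  0.041]
block0 0.76 [284. 255.] 757 med [ 0.482 -0.1    0.039] lo [ 0.468 -0.127  0.018] hi [ 0.495 -0.083  0.04 ]
block0 0.75 [291. 308.] 725 med [ 0.489 -0.185  0.038] lo [ 0.47  -0.212  0.016] hi [ 0.505 -0.169  0.04 ]
block0 0.56 [402. 294.] 305 med [ 0.638 -0.163  0.037] lo [ 0.568 -0.196  0.014] hi [ 0.651 -0.009  0.254]
```

View pics/scene0.png

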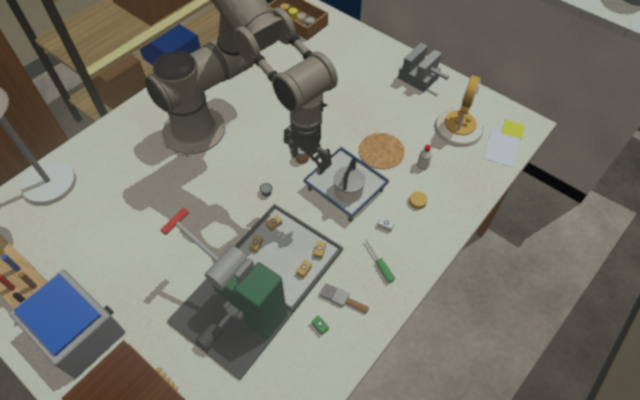

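View pics/side0.png

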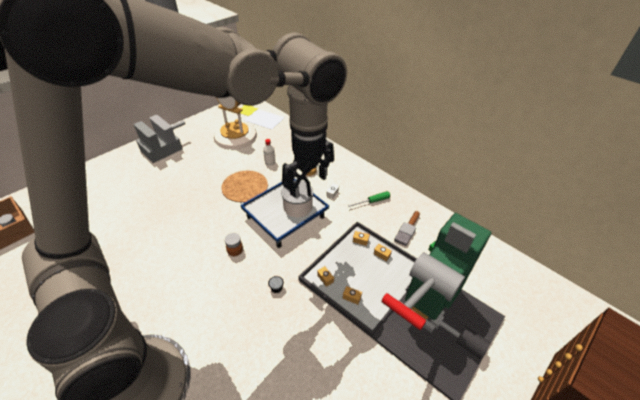

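```bash
cat > b.py <<'E'
from h import *
for n in ['scene','side']:
    c=cal(n); d=np.load(f'{n}_d.npy'); im=cv2.imread(f'pics/{n}0.png')
    P=pts(c,n,np.ones_like(d,bool),d)
    r,cc=np.nonzero(d>0); col=im[r,cc].astype(int)
    # handle bar: z .155-.185 near stand
    k=(P[:,2]>.158)&(P[:,2]<.19)&(abs(P[:,0]-.57)<.09)&(abs(P[:,1]-.12)<.09)&(col.max(1)<90)
    if k.sum()>4:
        q=P[k]; m=q[:,:2].mean(0); u,s,v=np.linalg.svd(q[:,:2]-m); t=(q[:,:2]-m)@v[0]
        print(n,'handle',k.sum(),q.mean(0).round(4),'dir',v[0].round(3),'ends',np.percentile(t,[1,99]).round(3),'z',np.percentile(q[:,2],[5,50,95]).round(4))
    k=(abs(P[:,2]-.115)<.008)&(abs(P[:,0]-.57)<.1)&(abs(P[:,1]-.12)<.1)
    if k.sum()>4: print('lid',(cv2.minEnclosingCircle(P[k][:,:2].astype(np.float32))),np.median(P[k][:,2]))
    # blue rim
    k=(P[:,2]>.035)&(P[:,2]<.07)&(abs(P[:,0]-.56)<.16)&(abs(P[:,1]-.13)<.14)&(col[:,0]>col[:,2]+50)
    if k.sum()>20: print('rim',cv2.minAreaRect(P[k][:,:2].astype(np.float32)),np.percentile(P[k][:,2],95))
    for o in manip.outline_of('mat',n)[:1]:
        q=pts(c,n,o['pixels'],d); print('mat',cv2.minEnclosingCircle(q[abs(q[:,2]-.003)<.01][:,:2].astype(np.float32)),np.median(q[:,2]))
    # red crossbar
    k=(col[:,2]>col[:,1]+60)&(col[:,2]>col[:,0]+60)&(P[:,2]>.2)&(P[:,1]<-.2)
    if k.sum()>4:
        q=P[k]; m=q.mean(0); u,s,v=np.linalg.svd(q-m); t=(q-m)@v[0]
        print('grip',k.sum(),m.round(4),v[0].round(3),np.percentile(t,[1,99]).round(3),'z',q[:,2].min(),q[:,2].max())
    k=(col[:,1]>col[:,2]+20)&(col[:,1]>col[:,0]+10)&(P[:,2]>.195)&(P[:,1]<-.2)
    if k.sum()>4: print('head',k.sum(),cv2.minAreaRect(P[k][:,:2].astype(np.float32)),np.percentile(P[k][:,2],[5,50,95]))
    k=(P[:,2]>.017)&(P[:,2]<.027)&(P[:,1]<-.03)&(P[:,1]>-.32)&(abs(P[:,0]-.56)<.16)
    print('traylip',cv2.minAreaRect(P[k][:,:2].astype(np.float32)))
E
python3 b.py
```

```text
scene handle 88 [0.5915 0.107  0.173 ] dir [ 0.28 -0.96] ends [-0.039  0.034] z [0.1627 0.1737 0.1796]
lid ((0.5892494916915894, 0.1122545376420021), 0.0492890365421772) 0.11272391432316753
mat ((0.554732620716095, 0.34133896231651306), 0.08155269920825958) 0.002434233417367593
grip 189 [ 0.4095 -0.358   0.2776] [ 0.07  -0.998  0.007] [-0.037  0.038] z 0.26744626009616823 0.28282083445633344
head 1146 ((0.6472204327583313, -0.3431020975112915), (0.1157655194401741, 0.08552569895982742), 4.705532550811768) [0.20156261 0.25027067 0.25384287]
traylip ((0.5704030990600586, -0.184910848736763), (0.2612765431404114, 0.2820899784564972), 3.6462910175323486)
side handle 19 [0.5936 0.0797 0.1669] dir [ 0.427 -0.904] ends [-0.005  0.006] z [0.1601 0.1665 0.1745]
lid ((0.5856267213821411, 0.11124958097934723), 0.04769391566514969) 0.11215578389475
rim ((0.5557994246482849, 0.1383996605873108), (0.17986296117305756, 0.19865702092647552), 87.61634826660156) 0.055471307261259206
mat ((0.5544775724411011, 0.34292179346084595), 0.08179250359535217) 0.0018078041346301088
grip 567 [ 0.4106 -0.3738  0.273 ] [ 0.474 -0.854 -0.212] [-0.053  0.3  ] z 0.20370662665556538 0.28153093982364896
head 1236 ((0.6500378847122192, -0.3418092131614685), (0.10627363622188568, 0.08753369003534317), 4.973260879516602) [0.19903485 0.2481814  0.25193184]
traylip ((0.5671621561050415, -0.17155879735946655), (0.26258835196495056, 0.2506961524486542), 3.747678756713867)
```

Scene/side pictures: canister in blue-rimmed stand (scene 348,183), mat (382,150), press with red crossbar (175,221). Four brass blocks in tray: scene (274,222), (254,246), (319,250), (305,267). The look-alikes at (320,324) green and (387,225) white lie outside the tray and are not meant.

Call:
step_arm:
  motion:
    - [0.085,0.02,0.02,-0.05,0,0,0]
    - [0.085,0.04,0.05,-0.1,0,0,0]
    - [0.085,0.05,0.065,-0.13,0,0,0]
    - [0.085,0.05,0.065,-0.13,0,0,0]
    - [0.085,0.05,0.065,-0.13,0,0,0]
    - [0.085,0.05,0.065,-0.13,0,0,0]

```text
time: 2.05
tool_pos: [0.5893, 0.0496, 0.36]
tcp_rot: [-0.001, 0.707, 0.707, -0.001]
contact_force: [0.3, -0.6, -1.3]
opening: 0.994
grip_force: 0.0
```

```bash
cat > c.py <<'E'
from h import *
s=manip.read_state(); print(s['tool_pos'],s['tcp_rot'],s['contact_force'])
for n in ['wrist','scene','side']:
    c=cal(n); im,d=manip.capture(n); cv2.imwrite(f'pics/{n}1.png',im)
    P=pts(c,n,np.ones_like(d,bool),d)
    if n=='wrist': print(len(P),(d>0).sum())
    r,cc=np.nonzero(d>0); col=im[r,cc].astype(int)
    near=(abs(P[:,0]-.587)<.09)&(abs(P[:,1]-.115)<.09)
    for lo in (.164,.172):
        k=near&(P[:,2]>lo)&(P[:,2]<.186)
        if k.sum()>4:
            q=P[k]; m=q[:,:2].mean(0).astype(np.float32); rr=cv2.minAreaRect(q[:,:2].astype(np.float32))
            print(n,'handle',k.sum(),rr,'zmax',np.percentile(q[:,2],[5,50,95]).round(4))
    k=near&(abs(P[:,2]-.115)<.008)
    if k.sum()>4: print('lid',cv2.minEnclosingCircle(P[k][:,:2].astype(np.float32)),np.median(P[k][:,2]))
    k=near&(P[:,2]>.06)&(P[:,2]<.105)
    if k.sum()>9:
        q=P[k]; A=np.c_[2*q[:,:2],np.ones(len(q))]; x=np.linalg.lstsq(A,(q[:,:2]**2).sum(1),rcond=None)[0]; print('cyl',x[:2],np.sqrt(x[2]+x[:2]@x[:2]))
    k=(P[:,2]>.035)&(P[:,2]<.07)&(abs(P[:,0]-.56)<.16)&(abs(P[:,1]-.13)<.14)&(col[:,0]>col[:,2]+40)
    if k.sum()>20: print('rim',cv2.minAreaRect(P[k][:,:2].astype(np.float32)),np.percentile(P[k][:,2],95))
E
python3 c.py
```

```text
[0.58925097 0.04962705 0.36000267] [-0.00092663  0.70731215  0.70690014 -0.00093042] [ 0.30095985 -0.57983739 -1.33600738]
254912 254912
wrist handle 806 ((0.58772212266922, 0.11576257646083832), (0.012816052883863449, 0.08208911865949631), 17.583450317382812) zmax [0.1673 0.1771 0.1793]
wrist handle 687 ((0.5880007147789001, 0.11488351225852966), (0.012816052883863449, 0.07092685997486115), 17.583450317382812) zmax [0.1737 0.1776 0.1795]
lid ((0.5877559781074524, 0.11540528386831284), 0.04735511913895607) 0.11523425117131553
rim ((0.5585769414901733, 0.141415536403656), (0.1776396632194519, 0.19742736220359802), 87.29066467285156) 0.05698518302882279
scene handle 89 ((0.5895545482635498, 0.1099688708782196), (0.012758288532495499, 0.07698867470026016), 17.66109848022461) zmax [0.1656 0.174  0.1797]
scene handle 58 ((0.5905237197875977, 0.10821986198425293), (0.010713500902056694, 0.06648162752389908), 17.508752822875977) zmax [0.1727 0.1755 0.18  ]
lid ((0.5897359251976013, 0.11336176842451096), 0.0484573170542717) 0.11258532269402366
cyl [0.588429   0.11288933] 0.043312514262893495
side handle 107 ((0.5846986174583435, 0.1119547039270401), (0.011999606154859066, 0.07228420674800873), 17.05066680908203) zmax [0.1653 0.1726 0.1771]
side handle 61 ((0.5851995944976807, 0.11032130569219589), (0.011999606154859066, 0.061052415519952774), 17.05066680908203) zmax [0.1724 0.175  0.1778]
lid ((0.5860916376113892, 0.11242059618234634), 0.04767180234193802) 0.11285758066164342
cyl [0.5863378  0.11273556] 0.04434450272505717
rim ((0.5564377307891846, 0.13904811441898346), (0.1818447858095169, 0.19964131712913513), 87.29878997802734) 0.055327800808895135
```

Call:
step_arm:
  motion:
    - [0.085,0.03,0,0.0,0,0,-0.15]
    - [0.085,0.063,-0.001,0.0,0,0,-0.305]
    - [0.085,0.063,-0.001,0.06,0,0,-0.305]
    - [0.085,0.063,-0.001,0.12,0,0,-0.305]
    - [0.085,0.063,-0.001,0.16,0,0,-0.305]
    - [0.085,0.063,-0.001,0.19,0,0,-0.305]
    - [0.085,0.063,-0.001,0.207,0,0,-0.305]
    - [0.085,0.063,-0.001,0.207,0,0,-0.305]
    - [0.085,0.063,-0.001,0.207,0,0,-0.305]
    - [0,0.063,-0.001,0.207,0,0,-0.305]
    - [0,0.063,-0.001,0.207,0,0,-0.305]
    - [0,0.063,-0.001,0.207,0,0,-0.305]
    - [0,0.063,-0.001,0.207,0,0,-0.305]
    - [0,0.063,-0.001,0.207,0,0,-0.305]
    - [0,0.063,-0.001,0.207,0,0,-0.305]
    - [0,0.063,-0.001,0.207,0,0,-0.305]
  force: 60

```text
time: 4.2
tool_pos: [0.5888, 0.113, 0.1545]
tcp_rot: [-0.0, 0.591, 0.806, -0.0]
contact_force: [-3.0, 0.4, 4.3]
opening: 0.117
grip_force: 58.6
```

Call:
step_arm:
  motion:
    - [0,0,0,-0.02,0,0,0]
    - [0,0,0,-0.045,0,0,0]
    - [0,0,0,-0.06,0,0,0]
    - [0,0.02,0.003,-0.06,0,0,0]
    - [0,0.05,0.008,-0.06,0,0,0]
    - [0,0.085,0.014,-0.06,0,0,0]
    - [0,0.12,0.019,-0.06,0,0,0]
    - [0,0.155,0.025,-0.06,0,0,0]
    - [0,0.19,0.03,-0.06,0,0,0]
    - [0,0.215,0.034,-0.06,0,0,0]
    - [0,0.228,0.0365,-0.06,0,0,0]
    - [0,0.228,0.0365,-0.06,0,0,0]
    - [0,0.228,0.0365,-0.03,0,0,0]
    - [0,0.228,0.0365,0.0,0,0,0]
    - [0,0.228,0.0365,0.02,0,0,0]
    - [0,0.228,0.0365,0.03,0,0,0]
    - [0,0.228,0.0365,0.035,0,0,0]
    - [0,0.228,0.0365,0.038,0,0,0]
    - [0,0.228,0.0365,0.038,0,0,0]

```text
time: 6.58
tool_pos: [0.5556, 0.3415, 0.1168]
tcp_rot: [0.0, 0.591, 0.806, 0.0]
contact_force: [0.7, -1.3, -5.9]
opening: 0.118
grip_force: 59.1
```

```bash
cat > d.py <<'E'
from h import *
s=manip.read_state(); print(s['tool_pos'],s['contact_force'],s['ft_torque'])
for n in ['side','scene']:
    c=cal(n); im,d=manip.capture(n); cv2.imwrite(f'pics/{n}2.png',im)
    P=pts(c,n,np.ones_like(d,bool),d)
    near=(abs(P[:,0]-.5546)<.08)&(abs(P[:,1]-.342)<.08)
    for lo,hi in ((.06,.07),(.066,.09)):
        k=near&(P[:,2]>lo)&(P[:,2]<hi)
        if k.sum()>4: print(n,'lid',k.sum(),cv2.minEnclosingCircle(P[k][:,:2].astype(np.float32)),np.median(P[k][:,2]))
E
python3 d.py
```

```text
[0.5556202  0.34150807 0.1168256 ] [ 0.72705066 -1.28823373 -5.9113152 ] [-0.00236105  0.01292807  0.00429251]
side lid 56 ((0.5532334446907043, 0.3402957022190094), 0.04700910672545433) 0.06688360962778672
side lid 428 ((0.5527170300483704, 0.33996254205703735), 0.04831336438655853) 0.07513425562280779
scene lid 54 ((0.5573633909225464, 0.3428608179092407), 0.0491902157664299) 0.0674114691443265
scene lid 430 ((0.5569100379943848, 0.34186023473739624), 0.04892873764038086) 0.07524798663956977
```

Call:
step_arm:
  motion:
    - [0,0,0,0.0015,0,0,0]
    - [0,0,0,0.003,0,0,0]
    - [0,0,0,0.004,0,0,0]
    - [0,0,0,0.004,0,0,0]

```text
time: 7.18
tool_pos: [0.5556, 0.3416, 0.1135]
tcp_rot: [0.0, 0.591, 0.806, 0.001]
contact_force: [-2.6, -1.8, 4.5]
opening: 0.111
grip_force: 60.2
```

Call:
step_arm:
  motion:
    - [0.04,0,0,0.0,0,0,0]
    - [0.06,0,0,0.0,0,0,0]
    - [0.06,0,0,0.0,0,0,0]
    - [0.06,0,0,-0.03,0,0,0]
    - [0.06,0,0,-0.08,0,0,0]
    - [0.06,0,0,-0.14,0,0,0]
    - [0.06,0,0,-0.2,0,0,0]
    - [0.06,0,0,-0.2,0,0,0]
    - [0.06,0,0,-0.2,0,0,0]

```text
time: 8.3
tool_pos: [0.5552, 0.3414, 0.3116]
tcp_rot: [-0.0, 0.591, 0.806, -0.0]
contact_force: [-0.1, 0.1, -0.9]
opening: 0.7
grip_force: 0.0
```

```bash
python3 d.py; cat > e.py <<'E'
from h import *
for n in ['side','scene']:
    c=cal(n); im,d=manip.capture(n); 
    P=pts(c,n,np.ones_like(d,bool),d); r,cc=np.nonzero(d>0); col=im[r,cc].astype(int)
    k=(col[:,2]>col[:,1]+60)&(col[:,2]>col[:,0]+60)&(P[:,2]>.24)&(abs(P[:,1]+.35)<.1)&(abs(P[:,0]-.4)<.06)
    q=P[k]; rr=cv2.minAreaRect(q[:,:2].astype(np.float32)); print(n,'grip',k.sum(),rr,np.percentile(q[:,2],[5,95]))
    k=(col[:,1]>col[:,2]+10)&(P[:,2]>.24)&(P[:,1]<-.2)
    print('col',k.sum(),cv2.minAreaRect(P[k][:,:2].astype(np.float32)),np.median(P[k][:,2]))
    k=(P[:,2]>.235)&(P[:,2]<.3)&(P[:,1]<-.2)&(P[:,1]>-.5)&(P[:,0]>.42)&(P[:,0]<.7)
    print(np.percentile(P[k],[2,98],axis=0))
E
python3 e.py
```

```text
[0.55516116 0.34137005 0.31156014] [-0.12473291  0.10435537 -0.91980155] [-0.00754492  0.02008184  0.01599996]
side lid 146 ((0.5552152991294861, 0.340788871049881), 0.04922002926468849) 0.0680784782701801
side lid 407 ((0.5544328689575195, 0.34022295475006104), 0.048644620925188065) 0.07197149678771964
scene lid 167 ((0.5539115071296692, 0.33959007263183594), 0.05009789019823074) 0.0674173380955454
scene lid 422 ((0.5556720495223999, 0.3396328389644623), 0.04852898418903351) 0.07189440417015158
side grip 527 ((0.4070362150669098, -0.35718393325805664), (0.024372568354010582, 0.0793861374258995), 3.4927713871002197) [0.27093206 0.2801379 ]
col 741 ((0.6624255776405334, -0.3404058516025543), (0.08244019001722336, 0.08993079513311386), 3.7597320079803467) 0.25033078337594594
[[ 0.43054098 -0.38415646  0.23745458]
 [ 0.69678844 -0.29933325  0.28609009]]
scene grip 175 ((0.4090358316898346, -0.35859113931655884), (0.017607105895876884, 0.0750291496515274), 4.9380292892456055) [0.27362831 0.28143987]
col 1168 ((0.6682983040809631, -0.3405323326587677), (0.07664552330970764, 0.08857667446136475), 3.4976885318756104) 0.25028078559596967
[[ 0.42901586 -0.38377202  0.23849053]
 [ 0.69774678 -0.29850998  0.28674419]]
```

Call:
step_arm:
  motion:
    - [0.06,-0.02,-0.012,-0.04,0,0,0.0]
    - [0.06,-0.06,-0.035,-0.04,0,0,0.05]
    - [0.06,-0.11,-0.063,-0.04,0,0,0.1]
    - [0.06,-0.16,-0.092,-0.04,0,0,0.15]
    - [0.06,-0.21,-0.121,-0.04,0,0,0.2]
    - [0.06,-0.26,-0.15,-0.04,0,0,0.243]
    - [0.06,-0.31,-0.179,-0.04,0,0,0.243]
    - [0.06,-0.36,-0.208,-0.04,0,0,0.243]
    - [0.06,-0.41,-0.237,-0.04,0,0,0.243]
    - [0.06,-0.46,-0.265,-0.04,0,0,0.243]
    - [0.06,-0.51,-0.294,-0.04,0,0,0.243]
    - [0.06,-0.56,-0.323,-0.04,0,0,0.243]
    - [0.06,-0.585,-0.338,-0.04,0,0,0.243]
    - [0.06,-0.597,-0.344,-0.04,0,0,0.243]
    - [0.06,-0.597,-0.344,-0.04,0,0,0.243]
    - [0.06,-0.597,-0.344,-0.04,0,0,0.243]

```text
time: 10.5
tool_pos: [0.407, -0.3301, 0.3523]
tcp_rot: [-0.0, 0.684, 0.729, 0.0]
contact_force: [0.7, -0.4, 0.6]
opening: 0.701
grip_force: 0.0
```

```bash
cat > f.py <<'E'
from h import *
s=manip.read_state(); print(s['tool_pos'],s['tcp_rot'])
for n in ['wrist']:
    c=cal(n); im,d=manip.capture(n); cv2.imwrite(f'pics/{n}3.png',im)
    print(c['eye'],rot(c['orientation']).as_matrix()[:,2])
    P=pts(c,n,np.ones_like(d,bool),d); r,cc=np.nonzero(d>0); col=im[r,cc].astype(int)
    k=(col[:,2]>col[:,1]+60)&(col[:,2]>col[:,0]+60)&(P[:,2]>.24)&(P[:,2]<.3)
    if k.sum()>5:
        q=P[k]; print(n,'grip',k.sum(),cv2.minAreaRect(q[:,:2].astype(np.float32)),np.percentile(q[:,2],[5,50,95]))
E
python3 f.py
```

```text
[ 0.40697063 -0.33008938  0.35233536] [-9.79088856e-05  6.84353798e-01  7.29150056e-01  2.55997284e-04]
[ 0.4026542  -0.2518764   0.49563911] [ 0.02014886 -0.30270651 -0.95287082]
wrist grip 2075 ((0.40609732270240784, -0.3544008731842041), (0.017996061593294144, 0.07782348245382309), 2.5515782833099365) [0.27634354 0.28034736 0.28203987]
```

View pics/wrist3.png

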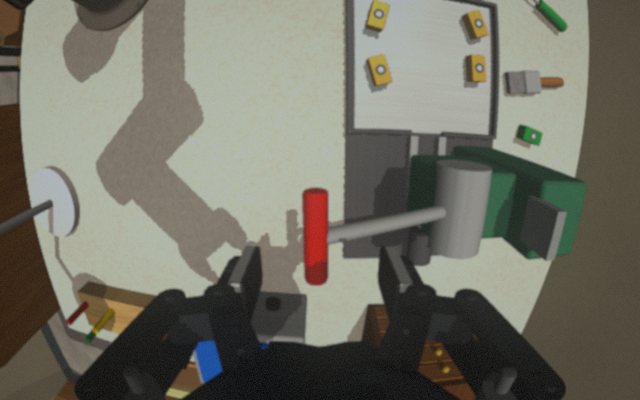

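Wrist picture: red crossbar at (315,235), lever shaft leaving it to the right; I grip its +y half, clear of the shaft.

Call:
step_arm:
  motion:
    - [0.06,0,0,0.04,0,0,0]
    - [0.06,0,0,0.075,0,0,0]
    - [0.06,0,0,0.1,0,0,0]
    - [0.06,0,0,0.1,0,0,0]
    - [0.06,0,0,0.1,0,0,0]
    - [0,0,0,0.1,0,0,0]
    - [0,0,0,0.1,0,0,0]
    - [0,0,0,0.1,0,0,0]
    - [0,0,0,0.1,0,0,0]
    - [0,0,0,0.1,0,0,0]
  force: 25

```text
time: 11.8
tool_pos: [0.4035, -0.3316, 0.2531]
tcp_rot: [-0.002, 0.685, 0.728, -0.002]
contact_force: [-13.7, 0.5, 7.3]
opening: 0.228
grip_force: 27.3
```

```bash
python3 -c "
import numpy as np
r=.17
for a in np.arange(0,1.06,.05):
    t=.43-a; print(round(a,2), 'ty(-x->+)',round(-(r*np.cos(t)-r*np.cos(.43)),4),'tz down',round(r*np.sin(.43)-r*np.sin(t),4))
"
```

```text
0.0 ty(-x->+) -0.0 tz down 0.0
0.05 ty(-x->+) -0.0033 tz down 0.0078
0.1 ty(-x->+) -0.0063 tz down 0.0158
0.15 ty(-x->+) -0.0089 tz down 0.0239
0.2 ty(-x->+) -0.011 tz down 0.0321
0.25 ty(-x->+) -0.0127 tz down 0.0404
0.3 ty(-x->+) -0.014 tz down 0.0488
0.35 ty(-x->+) -0.0149 tz down 0.0573
0.4 ty(-x->+) -0.0154 tz down 0.0658
0.45 ty(-x->+) -0.0154 tz down 0.0743
0.5 ty(-x->+) -0.0151 tz down 0.0828
0.55 ty(-x->+) -0.0143 tz down 0.0912
0.6 ty(-x->+) -0.013 tz down 0.0996
0.65 ty(-x->+) -0.0114 tz down 0.108
0.7 ty(-x->+) -0.0093 tz down 0.1162
0.75 ty(-x->+) -0.0068 tz down 0.1243
0.8 ty(-x->+) -0.004 tz down 0.1323
0.85 ty(-x->+) -0.0007 tz down 0.1402
0.9 ty(-x->+) 0.003 tz down 0.1479
0.95 ty(-x->+) 0.007 tz down 0.1553
1.0 ty(-x->+) 0.0114 tz down 0.1626
1.05 ty(-x->+) 0.0162 tz down 0.1696
```

Call:
step_arm:
  motion:
    - [0,0,-0.0035,0,0,0,0]
    - [0,0,-0.0065,0.008,0,0,0]
    - [0,0,-0.01,0.016,0,0,0]
    - [0,0,-0.0125,0.024,0,0,0]
    - [0,0,-0.0145,0.032,0,0,0]
    - [0,0,-0.016,0.0405,0,0,0]
    - [0,0,-0.0175,0.049,0,0,0]
    - [0,0,-0.0185,0.0575,0,0,0]
    - [0,0,-0.019,0.066,0,0,0]
    - [0,0,-0.019,0.0745,0,0,0]
    - [0,0,-0.0185,0.083,0,0,0]

```text
time: 13.18
tool_pos: [0.3883, -0.3327, 0.1691]
tcp_rot: [0.001, 0.685, 0.729, -0.0]
contact_force: [3.5, 0.8, 6.9]
opening: 0.222
grip_force: 30.1
```

Call:
step_arm:
  motion:
    - [0,0,0.001,0.0085,0,0,0]
    - [0,0,0.002,0.017,0,0,0]
    - [0,0,0.0035,0.025,0,0,0]
    - [0,0,0.006,0.0335,0,0,0]
    - [0,0,0.008,0.0415,0,0,0]
    - [0,0,0.011,0.0495,0,0,0]
    - [0,0,0.0145,0.0575,0,0,0]
    - [0,0,0.018,0.065,0,0,0]
    - [0,0,0.022,0.0725,0,0,0]
    - [0,0,0.0265,0.08,0,0,0]
    - [0,0,0.0275,0.082,0,0,0]
    - [0,0,0.0275,0.082,0,0,0]
    - [0,0,0.0275,0.082,0,0,0]

```text
time: 14.8
tool_pos: [0.4122, -0.3309, 0.0858]
tcp_rot: [-0.003, 0.685, 0.729, -0.002]
contact_force: [-8.5, -4.8, 2.3]
opening: 0.226
grip_force: 32.8
```

```bash
cat > g.py <<'E'
from h import *
import sys
t=sys.argv[1]
for n in sys.argv[2:]:
    c=cal(n); im,d=manip.capture(n); cv2.imwrite(f'pics/{n}{t}.png',im)
    for o in manip.outline_of('block0',n):
        if o['score']<.3: continue
        p=pts(c,n,o['pixels'],d); q=p[p[:,2]>np.percentile(p[:,2],90)-.006][:,:2].astype(np.float32)
        rr=cv2.minAreaRect(q); w,h=rr[1]; y=rr[2] if w<h else rr[2]-90  # yaw of block
        hsv=cv2.cvtColor(im,cv2.COLOR_BGR2HSV)[o['pixels']]; 
        print(n,round(o['score'],2),np.round(o['centre']).astype(int),'top',np.round(rr[0],3),np.round(rr[1],3),'yaw',round(y,1),'z',np.round(np.percentile(p[:,2],90),3),'hsv',np.median(hsv,0))
E
python3 g.py 4 scene side
```

```text
scene 0.72 [254 246] top [ 0.491 -0.195] [0.027 0.044] yaw 25.2 z 0.039 hsv [ 20.5  98.  150. ]
scene 0.72 [388 224] top [0.741 0.106] [0.04  0.025] yaw -76.5 z 0.028 hsv [ 60.   8. 156.]
scene 0.56 [321 325] top [ 0.787 -0.259] [0.027 0.046] yaw 81.2 z 0.028 hsv [ 61.   79.  134.5]
scene 0.48 [305 268] top [ 0.652 -0.166] [0.024 0.043] yaw 3.8 z 0.04 hsv [ 21. 102. 152.]
scene 0.45 [319 249] top [ 0.645 -0.092] [0.026 0.042] yaw 27.5 z 0.039 hsv [ 21.  87. 156.]
scene 0.45 [275 221] top [ 0.482 -0.109] [0.044 0.027] yaw -12.9 z 0.039 hsv [ 21.  89. 150.]
scene 0.3 [418 200] top [0.766 0.246] [0.051 0.052] yaw 22.8 z 0.024 hsv [ 22. 125. 173.]
side 0.67 [326 275] top [ 0.478 -0.109] [0.044 0.026] yaw -11.2 z 0.038 hsv [ 19. 134. 213.]
side 0.49 [351 293] top [ 0.486 -0.196] [0.028 0.044] yaw 22.9 z 0.038 hsv [ 18.  141.  207.5]
```

```bash
python3 - <<'E'
from h import *
im=cv2.imread('pics/side4.png')[200:400,280:540]; im2=cv2.imread('pics/scene4.png')[180:380,150:350]
a=cv2.resize(im,None,fx=1.6,fy=2.0); a=cv2.resize(im,(520,400)); b=cv2.resize(im2,(270,400)) if 0 else cv2.resize(im2,(280,280))
b=cv2.copyMakeBorder(b,0,120,0,0,cv2.BORDER_CONSTANT); cv2.imwrite('pics/c4.png',np.hstack([a,b]))
for n in ['scene','side']:
    c=cal(n);im,d=manip.capture(n);P=pts(c,n,np.ones_like(d,bool),d); r,cc=np.nonzero(d>0); col=im[r,cc].astype(int)
    k=(col[:,2]>col[:,1]+50)&(col[:,2]>col[:,0]+50)&(P[:,2]>.05)&(abs(P[:,1]+.35)<.07)&(abs(P[:,0]-.42)<.06)
    q=P[k]; print(n,k.sum(),np.percentile(q,[2,50,98],axis=0).round(3) if len(q) else '')
    k=(P[:,2]>.02)&(P[:,2]<.045)&(abs(P[:,0]-.572)<.04)&(abs(P[:,1]+.246)<.04)
    q=P[k]; print('last',k.sum(), cv2.minAreaRect(q[:,:2].astype(np.float32)) if len(q)>3 else '')
E
```

```text
scene 65 [[ 0.414 -0.394  0.115]
 [ 0.42  -0.375  0.12 ]
 [ 0.427 -0.344  0.126]]
last 12 ((0.574318528175354, -0.22822819650173187), (0.023916160687804222, 0.005624349229037762), 8.590781211853027)
side 276 [[ 0.4   -0.396  0.111]
 [ 0.411 -0.371  0.119]
 [ 0.423 -0.346  0.154]]
last 0
```

View pics/c4.png

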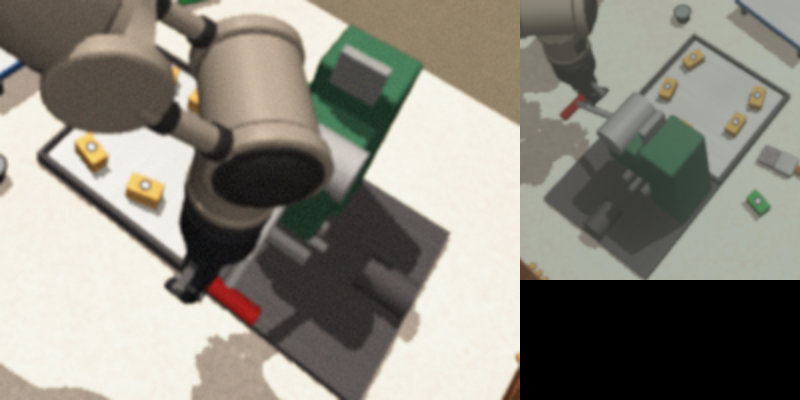

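The crop shows the lever low and a sliver of the ejected block past the head. To be sure it is at the stop, press a bit further and watch the force.

Call:
step_arm:
  motion:
    - [0,0,0.001,0.002,0,0,0]
    - [0,0,0.002,0.004,0,0,0]
    - [0,0,0.003,0.006,0,0,0]
    - [0,0,0.003,0.006,0,0,0]

```text
time: 15.6
tool_pos: [0.4152, -0.3308, 0.0807]
tcp_rot: [-0.003, 0.685, 0.729, -0.002]
contact_force: [-10.1, -3.2, 9.3]
opening: 0.225
grip_force: 33.6
```

Call:
step_arm:
  motion:
    - [0,0,0,0.002,0,0,0]
    - [0,0,0,0.004,0,0,0]
    - [0,0,0,0.006,0,0,0]
    - [0,0,0,0.006,0,0,0]

```text
time: 16.1
tool_pos: [0.4163, -0.331, 0.0785]
tcp_rot: [-0.001, 0.684, 0.729, -0.002]
contact_force: [-13.3, 5.1, 37.4]
opening: 0.223
grip_force: 36.1
```

```bash
python3 - <<'E'
from h import *
for n in ['scene','side']:
    c=cal(n);im,d=manip.capture(n);P=pts(c,n,np.ones_like(d,bool),d); r,cc=np.nonzero(d>0); col=im[r,cc].astype(int)
    k=(col[:,2]>col[:,1]+50)&(col[:,2]>col[:,0]+50)&(P[:,2]>.05)&(abs(P[:,1]+.37)<.025)&(abs(P[:,0]-.42)<.06)
    q=P[k]; print(n,k.sum(),np.percentile(q,[2,50,90,98],axis=0).round(3) if len(q) else '')
    k=(P[:,2]>.02)&(P[:,2]<.045)&(abs(P[:,0]-.572)<.04)&(abs(P[:,1]+.246)<.04)
    q=P[k]; print('last',k.sum(), cv2.minAreaRect(q[:,:2].astype(np.float32)) if len(q)>3 else '')
E
```

```text
scene 61 [[ 0.416 -0.394  0.109]
 [ 0.422 -0.376  0.114]
 [ 0.427 -0.349  0.116]
 [ 0.429 -0.346  0.118]]
last 31 ((0.5754478573799133, -0.2259095013141632), (0.026406146585941315, 0.009729812853038311), 7.972817420959473)
side 261 [[ 0.403 -0.394  0.104]
 [ 0.414 -0.371  0.113]
 [ 0.423 -0.349  0.116]
 [ 0.427 -0.346  0.143]]
last 0
```

Stop reached (37 N), block out. Ease back up.

Call:
step_arm:
  motion:
    - [0,0,-0.003,-0.003,0,0,0]
    - [0,0,-0.005,-0.0065,0,0,0]
    - [0,0,-0.0075,-0.01,0,0,0]
    - [0,0,-0.0095,-0.014,0,0,0]
    - [0,0,-0.0115,-0.0175,0,0,0]
    - [0,0,-0.015,-0.0255,0,0,0]
    - [0,0,-0.0185,-0.0335,0,0,0]
    - [0,0,-0.021,-0.0415,0,0,0]
    - [0,0,-0.0235,-0.0495,0,0,0]
    - [0,0,-0.026,-0.0575,0,0,0]
    - [0,0,-0.0275,-0.066,0,0,0]
    - [0,0,-0.0285,-0.0745,0,0,0]
    - [0,0,-0.0295,-0.083,0,0,0]
  force: 40

```text
time: 17.82
tool_pos: [0.3885, -0.3325, 0.1587]
tcp_rot: [-0.0, 0.685, 0.729, -0.0]
contact_force: [-0.7, -4.5, 0.8]
opening: 0.222
grip_force: 40.4
```

Call:
step_arm:
  motion:
    - [0,0,0,-0.0085,0,0,0]
    - [0,0,0,-0.017,0,0,0]
    - [0,0,0,-0.0255,0,0,0]
    - [0,0,0.001,-0.034,0,0,0]
    - [0,0,0.0025,-0.0425,0,0,0]
    - [0,0,0.004,-0.0505,0,0,0]
    - [0,0,0.006,-0.059,0,0,0]
    - [0,0,0.009,-0.067,0,0,0]
    - [0,0,0.0105,-0.071,0,0,0]
    - [0,0,0.012,-0.075,0,0,0]
    - [0,0,0.0135,-0.079,0,0,0]
    - [0,0,0.015,-0.083,0,0,0]
    - [0,0,0.015,-0.083,0,0,0]

```text
time: 19.45
tool_pos: [0.402, -0.3314, 0.2417]
tcp_rot: [-0.002, 0.685, 0.729, -0.001]
contact_force: [-8.6, -3.8, 4.9]
opening: 0.223
grip_force: 39.1
```

```bash
python3 e.py
```

```text
side grip 379 ((0.3975846469402313, -0.37083563208580017), (0.030413435772061348, 0.05415830761194229), 5.273306369781494) [0.26721913 0.27717299]
col 454 ((0.48064082860946655, -0.36281174421310425), (0.11069287359714508, 0.44611886143684387), 80.85323333740234) 0.25051239419592913
[[ 0.42580651 -0.38504859  0.23643482]
 [ 0.69662445 -0.33514762  0.28586785]]
scene grip 31 ((0.4073072373867035, -0.36904624104499817), (0.006667234003543854, 0.04852873831987381), 4.25162410736084) [0.27178061 0.27996006]
col 1158 ((0.6652605533599854, -0.34022560715675354), (0.082248754799366, 0.08949288725852966), 2.78576922416687) 0.25035236091934476
[[ 0.42422249 -0.38340701  0.23794804]
 [ 0.69789837 -0.29877629  0.29002569]]
```

Call:
step_arm:
  motion:
    - [0,0,0,-0.0015,0,0,0]
    - [0,0,0,-0.003,0,0,0]
    - [0,0,0,-0.0045,0,0,0]
    - [0,0,0,-0.0045,0,0,0]
    - [0,0,0,-0.0045,0,0,0]

```text
time: 20.18
tool_pos: [0.4036, -0.3313, 0.2456]
tcp_rot: [-0.001, 0.685, 0.729, -0.0]
contact_force: [-2.5, -4.0, 0.3]
opening: 0.22
grip_force: 39.5
```

Call:
step_arm:
  motion:
    - [0,0,0,-0.0015,0,0,0]
    - [0,0,0,-0.003,0,0,0]
    - [0,0,0,-0.0045,0,0,0]
    - [0,0,0,-0.006,0,0,0]
    - [0,0,0,-0.006,0,0,0]

```text
time: 20.8
tool_pos: [0.4041, -0.331, 0.2476]
tcp_rot: [-0.002, 0.685, 0.729, 0.001]
contact_force: [6.0, -9.8, -26.4]
opening: 0.224
grip_force: 40.2
```

```bash
python3 e.py | grep grip
```

```text
side grip 390 ((0.40068599581718445, -0.3703964948654175), (0.030753355473279953, 0.05443890392780304), 4.633984565734863) [0.27179096 0.28169053]
scene grip 26 ((0.40916818380355835, -0.3693998456001282), (0.007310092449188232, 0.047699522227048874), 2.2477149963378906) [0.27686243 0.2829824 ]
```

Call:
step_arm:
  motion:
    - [0.06,0,0,0,0,0,0]
    - [0.06,0,0,0,0,0,0]
    - [0.06,0,0,0,0,0,0]
    - [0.06,0,0,-0.03,0,0,0]
    - [0.06,0,0,-0.07,0,0,0]
    - [0.06,0,0,-0.12,0,0,0]
    - [0.06,0.04,0.03,-0.15,0,0,0]
    - [0.06,0.09,0.07,-0.15,0,0,0]
    - [0.06,0.14,0.11,-0.15,0,0,0]
    - [0.06,0.19,0.15,-0.15,0,0,0]
    - [0.06,0.22,0.177,-0.15,0,0,0]
    - [0.06,0.22,0.177,-0.15,0,0,0]
    - [0.06,0.22,0.177,-0.15,0,0,0]

```text
time: 22.52
tool_pos: [0.5667, -0.1011, 0.4021]
tcp_rot: [0.0, 0.685, 0.729, -0.0]
contact_force: [0.3, 0.1, -0.4]
opening: 0.705
grip_force: 0.0
```

```bash
python3 g.py 5 wrist scene side; python3 e.py | grep grip
```

```text
wrist 0.97 [272 200] top [ 0.488 -0.193] [0.028 0.045] yaw 22.5 z 0.04 hsv [ 21. 138. 155.]
wrist 0.95 [267 152] top [ 0.481 -0.107] [0.044 0.027] yaw -13.4 z 0.04 hsv [ 21. 154. 160.]
wrist 0.9 [426 236] top [ 0.785 -0.257] [0.026 0.044] yaw 80.9 z 0.028 hsv [ 63.  115.5 114.5]
wrist 0.83 [365 191] top [ 0.649 -0.164] [0.027 0.044] yaw 10.0 z 0.04 hsv [ 20.  145.5 156.5]
wrist 0.78 [353 157] top [ 0.625 -0.109] [0.027 0.044] yaw 26.1 z 0.04 hsv [ 21.  149.5 161. ]
wrist 0.64 [427  40] top [0.737 0.11 ] [0.043 0.027] yaw -75.5 z 0.028 hsv [ 99.  15. 160.]
scene 0.66 [276 221] top [ 0.483 -0.108] [0.045 0.026] yaw -5.2 z 0.04 hsv [ 21.  86. 153.]
scene 0.56 [306 267] top [ 0.651 -0.166] [0.027 0.043] yaw 7.6 z 0.04 hsv [ 21.  99. 154.]
scene 0.55 [310 250] top [ 0.626 -0.112] [0.025 0.044] yaw 25.6 z 0.04 hsv [ 21.  91. 153.]
scene 0.54 [320 326] top [ 0.788 -0.26 ] [0.026 0.044] yaw 82.5 z 0.028 hsv [ 62.  80. 134.]
scene 0.53 [255 244] top [ 0.49  -0.194] [0.024 0.046] yaw 20.0 z 0.039 hsv [ 20.  102.5 151. ]
scene 0.53 [388 225] top [0.739 0.109] [0.044 0.028] yaw -75.6 z 0.027 hsv [ 51.   9. 163.]
side 0.8 [324 274] top [ 0.478 -0.109] [0.044 0.027] yaw -10.5 z 0.038 hsv [ 18. 145. 188.]
side 0.78 [383 254] top [ 0.647 -0.167] [0.027 0.042] yaw 2.1 z 0.038 hsv [ 17.  153.  174.5]
side 0.77 [352 292] top [ 0.487 -0.197] [0.028 0.041] yaw 21.9 z 0.038 hsv [ 18. 151. 191.]
side 0.69 [364 246] top [ 0.623 -0.112] [0.027 0.044] yaw 28.3 z 0.038 hsv [ 18. 151. 179.]
side 0.43 [331 190] top [0.736 0.107] [0.045 0.026] yaw -75.8 z 0.025 hsv [ 21.  26. 179.]
side grip 536 ((0.4070992171764374, -0.35711678862571716), (0.025525538250803947, 0.07984591275453568), 3.0436785221099854) [0.27144479 0.2804217 ]
scene grip 193 ((0.40800103545188904, -0.3584864139556885), (0.019571024924516678, 0.07494212687015533), 1.3532065153121948) [0.27287948 0.28195018]
```

View pics/wrist5.png

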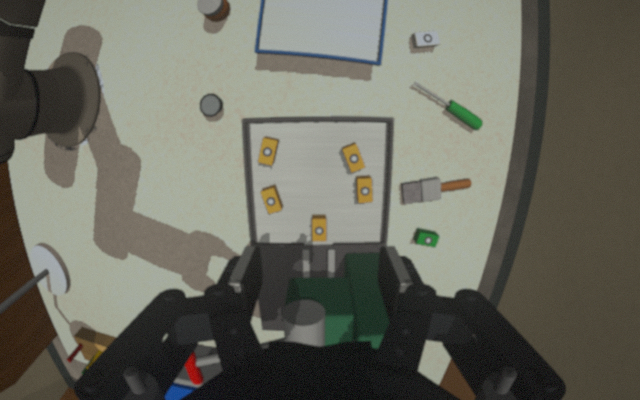

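Wrist picture: tray holds five brass blocks at (268,152), (272,200), (352,157; knocked aside since the start), (364,190) and the ejected one at (319,229); green (427,239) and white (426,39) look-alikes lie outside the tray. Lever is back up.

```bash
cat > last.py <<'E'
from h import *
for n in ['scene','wrist']:
    c=cal(n);im,d=manip.capture(n);P=pts(c,n,np.ones_like(d,bool),d)
    k=(P[:,2]>.03)&(P[:,2]<.045)&(abs(P[:,0]-.572)<.035)&(P[:,1]>-.29)&(P[:,1]<-.2)
    q=P[k]; print(n,'last',k.sum(), cv2.minAreaRect(q[:,:2].astype(np.float32)),P[k][:,2].max())
E
python3 last.py
cat > plan.py <<'E'
import numpy as np
def rel(a,b):
    w=a[3]; X=np.array([-np.sin(w),np.cos(w)]); Y=np.array([np.cos(w),np.sin(w)]); d=np.subtract(b,a)
    return np.round([d[:2]@X,d[:2]@Y,-d[2],-d[3]],4)
g=np.radians
picks={'b4':(.625,-.111,.016,g(26)),'b3':(.649,-.166,.016,g(7)),'b1':(.481,-.109,.016,g(-12)),'b2':(.488,-.195,.016,g(22)),'last':(.573,-.241,.016,g(3.6))}
S=[(.6135,.1715),(.5585,.174),(.5035,.1765),(.5255,.1055),(.5855,.1025)]
cur=(.5667,-.1011,.4021,.0616)
for (n,p),s in zip(picks.items(),S):
    t=(*s,.050,0.)
    print(n,'A',rel(cur,p),'B',rel(p,t)); cur=(*s,.20,0.)
E
python3 plan.py
```

```text
scene last 27 ((0.5744022727012634, -0.22616706788539886), (0.026027947664260864, 0.009197629056870937), 3.1750731468200684) 0.04196173509125978
wrist last 331 ((0.5745388865470886, -0.24281102418899536), (0.02347174473106861, 0.04419118911027908), 3.7741334438323975) 0.042147469295722884
b4 A [-0.0135  0.0576  0.3861 -0.3922] B [ 0.259   0.1135 -0.034   0.4538]
b3 A [-0.3375  0.0355  0.184  -0.1222] B [ 0.3485 -0.0484 -0.034   0.1222]
b1 A [-0.283  -0.0775  0.184   0.2094] B [ 0.2839 -0.0374 -0.034  -0.2094]
b2 A [-0.3715 -0.0155  0.184  -0.384 ] B [ 0.2646  0.1473 -0.034   0.384 ]
last A [-0.3465  0.0475  0.184  -0.0628] B [ 0.342   0.034  -0.034   0.0628]
```

Call:
step_arm:
  motion:
    - [0.06,-0.005,0.03,0.05,0,0,-0.15]
    - [0.06,-0.01,0.0576,0.11,0,0,-0.3]
    - [0.06,-0.0135,0.0576,0.17,0,0,-0.392]
    - [0.06,-0.0135,0.0576,0.23,0,0,-0.392]
    - [0.06,-0.0135,0.0576,0.29,0,0,-0.392]
    - [0.06,-0.0135,0.0576,0.34,0,0,-0.392]
    - [0.06,-0.0135,0.0576,0.37,0,0,-0.392]
    - [0.06,-0.0135,0.0576,0.386,0,0,-0.392]
    - [0.06,-0.0135,0.0576,0.386,0,0,-0.392]
    - [0.06,-0.0135,0.0576,0.386,0,0,-0.392]
    - [0,-0.0135,0.0576,0.386,0,0,-0.392]
    - [0,-0.0135,0.0576,0.386,0,0,-0.392]
    - [0,-0.0135,0.0576,0.386,0,0,-0.392]
    - [0,-0.0135,0.0576,0.386,0,0,-0.392]
    - [0,-0.0135,0.0576,0.386,0,0,-0.392]
  force: 40

```text
time: 24.9
tool_pos: [0.626, -0.111, 0.017]
tcp_rot: [0.001, 0.53, 0.848, 0.0]
contact_force: [-0.9, -0.2, 6.4]
opening: 0.298
grip_force: 41.1
```

Call:
step_arm:
  motion:
    - [0,0,0,-0.04,0,0,0]
    - [0,0,0,-0.09,0,0,0]
    - [0,0.05,0.022,-0.1,0,0,0.1]
    - [0,0.1,0.044,-0.1,0,0,0.2]
    - [0,0.15,0.066,-0.1,0,0,0.3]
    - [0,0.2,0.088,-0.1,0,0,0.4]
    - [0,0.245,0.107,-0.1,0,0,0.454]
    - [0,0.259,0.1135,-0.1,0,0,0.454]
    - [0,0.259,0.1135,-0.07,0,0,0.454]
    - [0,0.259,0.1135,-0.045,0,0,0.454]
    - [0,0.259,0.1135,-0.034,0,0,0.454]
    - [0,0.259,0.1135,-0.034,0,0,0.454]
    - [0.038,0.259,0.1135,-0.034,0,0,0.454]
    - [0.038,0.259,0.1135,-0.034,0,0,0.454]
    - [0.038,0.259,0.1135,-0.034,0,0,0.454]
    - [0.038,0.259,0.1135,-0.07,0,0,0.454]
    - [0.06,0.259,0.1135,-0.12,0,0,0.454]
    - [0.06,0.259,0.1135,-0.184,0,0,0.454]
    - [0.06,0.259,0.1135,-0.184,0,0,0.454]

```text
time: 27.28
tool_pos: [0.6165, 0.1722, 0.2061]
tcp_rot: [0.003, 0.707, 0.707, 0.005]
contact_force: [1.1, 0.2, -0.8]
opening: 0.702
grip_force: 0.0
```

```bash
python3 g.py 6 scene wrist
```

```text
scene 0.67 [306 269] top [ 0.652 -0.168] [0.024 0.041] yaw 9.5 z 0.04 hsv [ 21. 110. 149.]
scene 0.65 [319 326] top [ 0.788 -0.259] [0.026 0.046] yaw 82.1 z 0.027 hsv [ 61.  71. 134.]
scene 0.6 [369 181] top [0.616 0.171] [0.027 0.046] yaw 4.5 z 0.071 hsv [ 21.  97. 147.]
scene 0.59 [255 245] top [ 0.49  -0.195] [0.025 0.043] yaw 21.9 z 0.04 hsv [ 20. 102. 147.]
scene 0.58 [386 225] top [0.739 0.109] [0.043 0.027] yaw -75.9 z 0.028 hsv [ 60.   9. 158.]
scene 0.5 [273 222] top [ 0.482 -0.11 ] [0.042 0.027] yaw -10.5 z 0.039 hsv [ 20.  98. 117.]
wrist 0.96 [423 226] top [0.737 0.112] [0.044 0.027] yaw -74.2 z 0.028 hsv [ 60.  12. 136.]
wrist 0.92 [318 186] top [0.615 0.173] [0.026 0.045] yaw 0.6 z 0.073 hsv [ 21. 160. 145.]
```

Call:
step_arm:
  motion:
    - [0.06,-0.05,0.005,0,0,0,-0.06]
    - [0.06,-0.11,0.011,0,0,0,-0.122]
    - [0.06,-0.17,0.018,0,0,0,-0.122]
    - [0.06,-0.23,0.024,0,0,0,-0.122]
    - [0.06,-0.29,0.03,0.03,0,0,-0.122]
    - [0.06,-0.33,0.0355,0.07,0,0,-0.122]
    - [0.06,-0.338,0.0355,0.12,0,0,-0.122]
    - [0.06,-0.338,0.0355,0.16,0,0,-0.122]
    - [0.06,-0.338,0.0355,0.183,0,0,-0.122]
    - [0.06,-0.338,0.0355,0.183,0,0,-0.122]
    - [0.06,-0.338,0.0355,0.183,0,0,-0.122]
    - [0,-0.338,0.0355,0.183,0,0,-0.122]
    - [0,-0.338,0.0355,0.183,0,0,-0.122]
    - [0,-0.338,0.0355,0.183,0,0,-0.122]
    - [0,-0.338,0.0355,0.183,0,0,-0.122]
    - [0,-0.338,0.0355,0.183,0,0,-0.122]

```text
time: 29.48
tool_pos: [0.65, -0.1665, 0.0182]
tcp_rot: [0.001, 0.663, 0.749, 0.0]
contact_force: [-1.7, 0.6, 5.7]
opening: 0.293
grip_force: 40.9
```

Call:
step_arm:
  motion:
    - [0,0,0,-0.04,0,0,0]
    - [0,0,0,-0.09,0,0,0]
    - [0,0.05,-0.007,-0.1,0,0,0.05]
    - [0,0.1,-0.014,-0.1,0,0,0.122]
    - [0,0.15,-0.021,-0.1,0,0,0.122]
    - [0,0.2,-0.028,-0.1,0,0,0.122]
    - [0,0.25,-0.035,-0.1,0,0,0.122]
    - [0,0.3,-0.042,-0.1,0,0,0.122]
    - [0,0.335,-0.047,-0.1,0,0,0.122]
    - [0,0.3485,-0.0485,-0.1,0,0,0.122]
    - [0,0.3485,-0.0485,-0.07,0,0,0.122]
    - [0,0.3485,-0.0485,-0.045,0,0,0.122]
    - [0,0.3485,-0.0485,-0.034,0,0,0.122]
    - [0,0.3485,-0.0485,-0.034,0,0,0.122]
    - [0.038,0.3485,-0.0485,-0.034,0,0,0.122]
    - [0.038,0.3485,-0.0485,-0.034,0,0,0.122]
    - [0.038,0.3485,-0.0485,-0.034,0,0,0.122]
    - [0.038,0.3485,-0.0485,-0.08,0,0,0.122]
    - [0.06,0.3485,-0.0485,-0.13,0,0,0.122]
    - [0.06,0.3485,-0.0485,-0.183,0,0,0.122]

```text
time: 31.98
tool_pos: [0.5584, 0.1737, 0.2012]
tcp_rot: [-0.0, 0.707, 0.707, -0.0]
contact_force: [1.2, 0.2, -0.8]
opening: 0.701
grip_force: 0.0
```

```bash
python3 g.py 7 scene wrist
```

```text
scene 0.66 [368 181] top [0.617 0.169] [0.042 0.025] yaw -1.9 z 0.073 hsv [ 21.  106.  143.5]
scene 0.62 [386 224] top [0.74  0.109] [0.042 0.027] yaw -77.6 z 0.028 hsv [ 60.   9. 158.]
scene 0.6 [255 245] top [ 0.489 -0.195] [0.026 0.045] yaw 22.5 z 0.04 hsv [ 20.5  96.5 148. ]
scene 0.52 [356 170] top [0.561 0.173] [0.026 0.046] yaw 2.2 z 0.072 hsv [ 20. 104. 145.]
scene 0.49 [321 330] top [ 0.788 -0.26 ] [0.025 0.042] yaw 80.8 z 0.028 hsv [ 62.  83. 132.]
scene 0.46 [274 224] top [ 0.483 -0.109] [0.044 0.028] yaw -9.0 z 0.039 hsv [ 20.  91. 118.]
wrist 0.81 [314 184] top [0.56  0.176] [0.044 0.026] yaw -0.4 z 0.073 hsv [ 21. 163. 146.]
wrist 0.78 [459 225] top [0.738 0.112] [0.045 0.026] yaw -73.3 z 0.028 hsv [ 50.  12. 127.]
wrist 0.76 [371 185] top [0.615 0.174] [0.043 0.026] yaw -0.2 z 0.073 hsv [ 21. 162. 143.]
```

Two placed cleanly. Next block1 (0.481,-0.109) → slot 3.

Call:
step_arm:
  motion:
    - [0.06,-0.05,-0.014,0,0,0,0.1]
    - [0.06,-0.11,-0.03,0,0,0,0.209]
    - [0.06,-0.17,-0.047,0,0,0,0.209]
    - [0.06,-0.23,-0.063,0.02,0,0,0.209]
    - [0.06,-0.275,-0.075,0.06,0,0,0.209]
    - [0.06,-0.283,-0.0775,0.12,0,0,0.209]
    - [0.06,-0.283,-0.0775,0.16,0,0,0.209]
    - [0.06,-0.283,-0.0775,0.183,0,0,0.209]
    - [0.06,-0.283,-0.0775,0.183,0,0,0.209]
    - [0.06,-0.283,-0.0775,0.183,0,0,0.209]
    - [0,-0.283,-0.0775,0.183,0,0,0.209]
    - [0,-0.283,-0.0775,0.183,0,0,0.209]
    - [0,-0.283,-0.0775,0.183,0,0,0.209]
    - [0,-0.283,-0.0775,0.183,0,0,0.209]
    - [0,-0.283,-0.0775,0.183,0,0,0.209]

```text
time: 34.05
tool_pos: [0.4817, -0.1093, 0.0178]
tcp_rot: [0.001, 0.777, 0.63, 0.0]
contact_force: [-0.7, 0.3, 6.7]
opening: 0.298
grip_force: 40.5
```

Call:
step_arm:
  motion:
    - [0,0,0,-0.04,0,0,0]
    - [0,0,0,-0.09,0,0,0]
    - [0,0.05,-0.006,-0.1,0,0,-0.1]
    - [0,0.1,-0.013,-0.1,0,0,-0.209]
    - [0,0.15,-0.02,-0.1,0,0,-0.209]
    - [0,0.2,-0.026,-0.1,0,0,-0.209]
    - [0,0.25,-0.033,-0.1,0,0,-0.209]
    - [0,0.275,-0.036,-0.1,0,0,-0.209]
    - [0,0.284,-0.0375,-0.1,0,0,-0.209]
    - [0,0.284,-0.0375,-0.07,0,0,-0.209]
    - [0,0.284,-0.0375,-0.045,0,0,-0.209]
    - [0,0.284,-0.0375,-0.034,0,0,-0.209]
    - [0,0.284,-0.0375,-0.034,0,0,-0.209]
    - [0.038,0.284,-0.0375,-0.034,0,0,-0.209]
    - [0.038,0.284,-0.0375,-0.034,0,0,-0.209]
    - [0.038,0.284,-0.0375,-0.034,0,0,-0.209]
    - [0.038,0.284,-0.0375,-0.08,0,0,-0.209]
    - [0.06,0.284,-0.0375,-0.13,0,0,-0.209]
    - [0.06,0.284,-0.0375,-0.183,0,0,-0.209]
    - [0.06,0.284,-0.0375,-0.183,0,0,-0.209]

```text
time: 36.55
tool_pos: [0.5058, 0.1768, 0.2044]
tcp_rot: [0.003, 0.707, 0.707, 0.004]
contact_force: [0.0, -1.6, -0.3]
opening: 0.706
grip_force: 0.0
```

```bash
python3 g.py 8 scene wrist
```

```text
scene 0.72 [389 224] top [0.741 0.109] [0.04  0.027] yaw -67.7 z 0.027 hsv [ 60.   9. 156.]
scene 0.67 [356 171] top [0.562 0.172] [0.028 0.046] yaw 4.6 z 0.072 hsv [ 20. 110. 146.]
scene 0.61 [252 243] top [ 0.49  -0.195] [0.027 0.042] yaw 23.8 z 0.039 hsv [ 20.  96. 145.]
scene 0.61 [340 163] top [0.508 0.172] [0.042 0.024] yaw -6.3 z 0.072 hsv [ 20. 112. 142.]
scene 0.48 [321 325] top [ 0.79 -0.26] [0.025 0.039] yaw 82.3 z 0.028 hsv [ 62.   85.5 129.5]
scene 0.47 [365 181] top [0.616 0.171] [0.027 0.045] yaw 0.8 z 0.072 hsv [ 21.  99. 145.]
wrist 0.92 [380 189] top [0.56  0.176] [0.026 0.044] yaw 1.0 z 0.073 hsv [ 21. 163. 144.]
wrist 0.85 [428 191] top [0.614 0.174] [0.044 0.026] yaw -0.1 z 0.073 hsv [ 20. 153. 137.]
wrist 0.8 [499 227] top [0.737 0.111] [0.045 0.027] yaw -74.8 z 0.028 hsv [ 41.5  13.5 119. ]
wrist 0.74 [468 390] top [ 0.662 -0.036] [0.027 0.508] yaw 30.9 z 0.026 hsv [ 64. 159.  54.]
wrist 0.7 [320 188] top [0.505 0.178] [0.025 0.044] yaw 0.7 z 0.073 hsv [ 21. 163. 146.]
```

Next block2 (0.488,-0.195) → slot 4.

Call:
step_arm:
  motion:
    - [0.06,-0.05,-0.002,0,0,0,-0.13]
    - [0.06,-0.11,-0.005,0,0,0,-0.26]
    - [0.06,-0.17,-0.007,0,0,0,-0.384]
    - [0.06,-0.23,-0.01,0,0,0,-0.384]
    - [0.06,-0.29,-0.012,0,0,0,-0.384]
    - [0.06,-0.345,-0.014,0.03,0,0,-0.384]
    - [0.06,-0.3715,-0.015,0.08,0,0,-0.384]
    - [0.06,-0.3715,-0.015,0.13,0,0,-0.384]
    - [0.06,-0.3715,-0.015,0.165,0,0,-0.384]
    - [0.06,-0.3715,-0.015,0.183,0,0,-0.384]
    - [0.06,-0.3715,-0.015,0.183,0,0,-0.384]
    - [0.06,-0.3715,-0.015,0.183,0,0,-0.384]
    - [0,-0.3715,-0.015,0.183,0,0,-0.384]
    - [0,-0.3715,-0.015,0.183,0,0,-0.384]
    - [0,-0.3715,-0.015,0.183,0,0,-0.384]
    - [0,-0.3715,-0.015,0.183,0,0,-0.384]
    - [0,-0.3715,-0.015,0.183,0,0,-0.384]

```text
time: 38.88
tool_pos: [0.489, -0.1954, 0.0177]
tcp_rot: [0.001, 0.559, 0.829, 0.0]
contact_force: [-0.6, -0.6, 6.0]
opening: 0.297
grip_force: 40.8
```

Call:
step_arm:
  motion:
    - [0,0,0,-0.04,0,0,0]
    - [0,0,0,-0.09,0,0,0]
    - [0,0.05,0.028,-0.1,0,0,0.1]
    - [0,0.1,0.056,-0.1,0,0,0.2]
    - [0,0.15,0.084,-0.1,0,0,0.3]
    - [0,0.2,0.111,-0.1,0,0,0.384]
    - [0,0.245,0.136,-0.1,0,0,0.384]
    - [0,0.2645,0.1475,-0.1,0,0,0.384]
    - [0,0.2645,0.1475,-0.1,0,0,0.384]
    - [0,0.2645,0.1475,-0.07,0,0,0.384]
    - [0,0.2645,0.1475,-0.045,0,0,0.384]
    - [0,0.2645,0.1475,-0.034,0,0,0.384]
    - [0,0.2645,0.1475,-0.034,0,0,0.384]
    - [0.038,0.2645,0.1475,-0.034,0,0,0.384]
    - [0.038,0.2645,0.1475,-0.034,0,0,0.384]
    - [0.038,0.2645,0.1475,-0.034,0,0,0.384]
    - [0.038,0.2645,0.1475,-0.08,0,0,0.384]
    - [0.06,0.2645,0.1475,-0.13,0,0,0.384]
    - [0.06,0.2645,0.1475,-0.183,0,0,0.384]
    - [0.06,0.2645,0.1475,-0.183,0,0,0.384]

```text
time: 41.38
tool_pos: [0.5285, 0.1056, 0.2044]
tcp_rot: [0.003, 0.707, 0.707, 0.004]
contact_force: [0.9, 0.1, -0.9]
opening: 0.7
grip_force: 0.0
```

```bash
python3 g.py 9 scene wrist; python3 last.py
```

```text
scene 0.71 [367 181] top [0.614 0.17 ] [0.044 0.028] yaw -7.8 z 0.072 hsv [ 20.  103.5 146.5]
scene 0.56 [388 224] top [0.74  0.109] [0.041 0.03 ] yaw -72.2 z 0.027 hsv [ 60.   9. 158.]
scene 0.55 [356 172] top [0.563 0.173] [0.044 0.026] yaw -0.3 z 0.072 hsv [ 20. 107. 145.]
scene 0.48 [329 181] top [0.53  0.104] [0.045 0.023] yaw -5.9 z 0.072 hsv [ 20.  110.  146.5]
scene 0.45 [340 160] top [0.525 0.14 ] [0.036 0.117] yaw 26.2 z 0.072 hsv [ 20. 106. 141.]
scene 0.36 [304 152] top [0.373 0.145] [0.039 0.041] yaw 29.3 z 0.056 hsv [ 35.  17. 118.]
wrist 0.85 [319 186] top [0.527 0.108] [0.025 0.043] yaw 0.8 z 0.073 hsv [ 21. 163. 149.]
wrist 0.85 [416 118] top [0.615 0.173] [0.044 0.027] yaw -0.0 z 0.073 hsv [ 21. 160. 146.]
wrist 0.85 [295 113] top [0.504 0.178] [0.044 0.026] yaw -0.7 z 0.073 hsv [ 22. 161. 148.]
wrist 0.77 [457 378] top [ 0.778 -0.255] [0.026 0.028] yaw 81.2 z 0.027 hsv [ 64. 127.  65.]
wrist 0.65 [360 115] top [0.561 0.175] [0.026 0.044] yaw 0.6 z 0.073 hsv [ 21. 162. 148.]
wrist 0.59 [494 174] top [0.738 0.111] [0.045 0.026] yaw -74.6 z 0.028 hsv [ 60.  12. 135.]
scene last 27 ((0.5740518569946289, -0.22640091180801392), (0.023279014974832535, 0.010765349492430687), 10.958295822143555) 0.041401698982142854Traceback (most recent call last):
  File "last.py", line 5, in <module>
    q=P[k]; print(n,'last',k.sum(), cv2.minAreaRect(q[:,:2].astype(np.float32)),P[k][:,2].max())
                                                                                ~~~~~~~~~~~~~^^
    return umr_maximum(a, axis, None, out, keepdims, initial, where)
ValueError: zero-size array to reduction operation maximum which has no identity
```

Call:
step_arm:
  motion:
    - [0.055,-0.05,0.007,0,0,0,-0.03]
    - [0.055,-0.11,0.015,0,0,0,-0.063]
    - [0.055,-0.17,0.024,0,0,0,-0.063]
    - [0.055,-0.23,0.032,0,0,0,-0.063]
    - [0.055,-0.29,0.041,0,0,0,-0.063]
    - [0.055,-0.335,0.047,0,0,0,-0.063]
    - [0.055,-0.3455,0.0485,0.03,0,0,-0.063]
    - [0.055,-0.3455,0.0485,0.07,0,0,-0.063]
    - [0.055,-0.3455,0.0485,0.11,0,0,-0.063]
    - [0.055,-0.3455,0.0485,0.15,0,0,-0.063]
    - [0.055,-0.3455,0.0485,0.183,0,0,-0.063]
    - [0.055,-0.3455,0.0485,0.183,0,0,-0.063]
    - [0.055,-0.3455,0.0485,0.183,0,0,-0.063]
    - [0,-0.3455,0.0485,0.183,0,0,-0.063]
    - [0,-0.3455,0.0485,0.183,0,0,-0.063]
    - [0,-0.3455,0.0485,0.183,0,0,-0.063]
    - [0,-0.3455,0.0485,0.183,0,0,-0.063]
    - [0,-0.3455,0.0485,0.183,0,0,-0.063]

```text
time: 43.92
tool_pos: [0.5755, -0.2406, 0.0185]
tcp_rot: [0.001, 0.684, 0.729, 0.0]
contact_force: [-0.6, -0.1, 6.4]
opening: 0.297
grip_force: 41.1
```

Call:
step_arm:
  motion:
    - [0,0,0,-0.04,0,0,0]
    - [0,0,0,-0.09,0,0,0]
    - [0,0.05,0.005,-0.1,0,0,0.03]
    - [0,0.1,0.01,-0.1,0,0,0.063]
    - [0,0.15,0.015,-0.1,0,0,0.063]
    - [0,0.2,0.02,-0.1,0,0,0.063]
    - [0,0.25,0.025,-0.1,0,0,0.063]
    - [0,0.3,0.03,-0.1,0,0,0.063]
    - [0,0.33,0.032,-0.1,0,0,0.063]
    - [0,0.341,0.033,-0.1,0,0,0.063]
    - [0,0.341,0.033,-0.07,0,0,0.063]
    - [0,0.341,0.033,-0.045,0,0,0.063]
    - [0,0.341,0.033,-0.034,0,0,0.063]
    - [0,0.341,0.033,-0.034,0,0,0.063]
    - [0.038,0.341,0.033,-0.034,0,0,0.063]
    - [0.038,0.341,0.033,-0.034,0,0,0.063]
    - [0.038,0.341,0.033,-0.034,0,0,0.063]
    - [0.038,0.341,0.033,-0.08,0,0,0.063]
    - [0.06,0.341,0.033,-0.14,0,0,0.063]
    - [0.06,0.341,0.033,-0.2,0,0,0.063]

```text
time: 46.42
tool_pos: [0.5858, 0.1022, 0.2186]
tcp_rot: [-0.0, 0.707, 0.707, -0.0]
contact_force: [1.0, -0.0, -0.1]
opening: 0.702
grip_force: 0.0
```

Call:
step_arm:
  motion:
    - [0.06,-0.05,0,-0.05,0,0,0]
    - [0.06,-0.1,0,-0.1,0,0,0]
    - [0.06,-0.13,-0.03,-0.14,0,0,0]
    - [0.06,-0.13,-0.03,-0.14,0,0,0]
    - [0.06,-0.13,-0.03,-0.14,0,0,0]

```text
time: 47.05
tool_pos: [0.556, -0.0278, 0.3569]
tcp_rot: [0.0, 0.707, 0.707, 0.0]
contact_force: [-0.4, 0.1, -0.4]
opening: 0.703
grip_force: 0.0
```

```bash
python3 g.py 10 scene wrist; python3 e.py | grep grip; python3 d.py | grep lid
```

```text
scene 0.75 [388 223] top [0.74  0.109] [0.042 0.027] yaw -71.6 z 0.028 hsv [ 60.   9. 160.]
scene 0.69 [369 181] top [0.617 0.171] [0.028 0.044] yaw 4.6 z 0.071 hsv [ 21.  98. 148.]
scene 0.65 [340 164] top [0.507 0.176] [0.025 0.043] yaw 1.3 z 0.072 hsv [ 21. 104. 144.]
scene 0.64 [354 176] top [0.561 0.172] [0.027 0.045] yaw 0.7 z 0.073 hsv [ 21. 102. 146.]
scene 0.59 [341 298] top [ 0.793 -0.159] [0.14  0.043] yaw -77.6 z 0.021 hsv [ 24.  13. 132.]
scene 0.5 [320 325] top [ 0.788 -0.26 ] [0.025 0.042] yaw 82.2 z 0.028 hsv [ 62.   81.5 134. ]
scene 0.49 [330 179] top [0.53  0.103] [0.026 0.042] yaw 1.0 z 0.073 hsv [ 21. 106. 147.]
wrist 0.98 [320  20] top [0.561 0.174] [0.043 0.024] yaw -0.0 z 0.073 hsv [ 25. 147. 147.]
wrist 0.96 [298  62] top [0.527 0.106] [0.026 0.044] yaw 0.1 z 0.073 hsv [ 23. 153. 150.]
wrist 0.96 [434  72] top [0.738 0.111] [0.045 0.026] yaw -75.4 z 0.028 hsv [ 97.  14. 153.]
wrist 0.8 [440 272] top [ 0.786 -0.257] [0.026 0.045] yaw 81.6 z 0.028 hsv [ 63.  117.5  98.5]
wrist 0.6 [360  20] top [0.615 0.173] [0.044 0.026] yaw -1.2 z 0.073 hsv [ 25. 144. 144.]
side grip 533 ((0.406210333108902, -0.3571157455444336), (0.022788740694522858, 0.07990328967571259), 2.9213199615478516) [0.27096625 0.28038653]
scene grip 195 ((0.40792009234428406, -0.357859343290329), (0.018814610317349434, 0.07578486204147339), 4.223680019378662) [0.27334057 0.28202855]
side lid 161 ((0.553052544593811, 0.3413175344467163), 0.04994085803627968) 0.06784526077867248
side lid 408 ((0.5520719885826111, 0.34111955761909485), 0.048367276787757874) 0.07180637166995674
scene lid 169 ((0.5540623068809509, 0.34125635027885437), 0.04948585480451584) 0.067674056879657
scene lid 424 ((0.5561914443969727, 0.3408752977848053), 0.048872191458940506) 0.0717385904786827
```

View pics/wrist10.png

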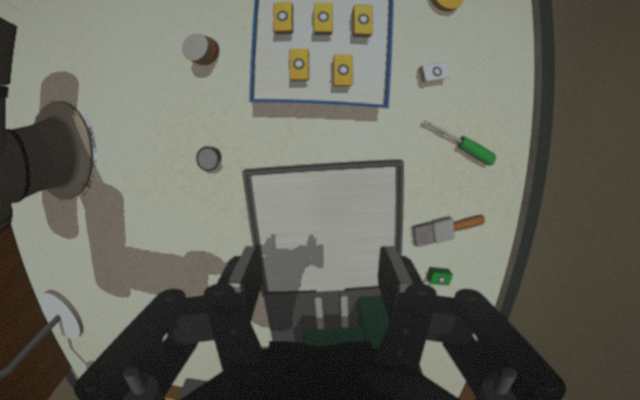

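View pics/scene10.png

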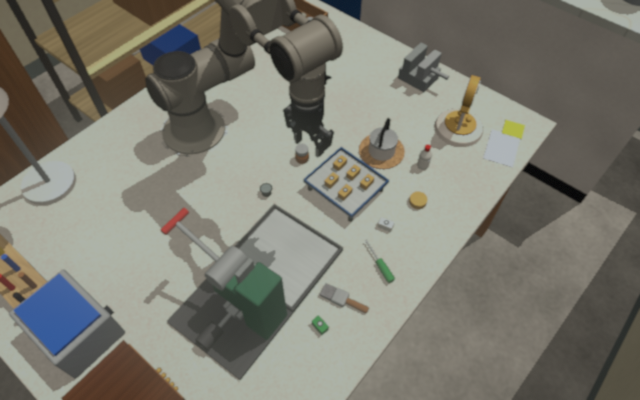

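Five brass blocks lie flat in the stand, at wrist (283,17), (322,17), (362,20), (299,66) and (343,70). The tray is empty, the canister is on the mat (scene 382,148), and the lever is up.

```bash
python3 -c "
from workcell import manip
print(manip.hand_in())"
```

```text
the job is handed in; nothing more can be done
None
```

Job handed in after about 47 s of robot time: the canister stands on the mat, the lever was pulled to its stop and eased back up, and all five brass blocks lie flat on the stand floor; the hand-in did not report a verdict.

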